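# Prop the airing box ajar

## Robot

A 7-joint arm with a two-finger parallel gripper is mounted at the origin on a cart in front of the work surface, level with it; the furniture and walls round the work are solid. World frame = base frame: x ahead of the robot, y to its left, z up, the work surface at z = 0. Lengths are in mm, angles in rad, forces in N, time in s.
With the tool pointing down it reaches from about 350 to 900 mm from the base axis. Payload 7.2 kg.
Tool frame: the origin (TCP) lies between the finger pads; the fingertips stand 19 mm ahead of it and the grasp point (between the pads) is the TCP (bot.tips_ahead is the distance from the TCP to the fingertips, in mm); z points along the fingers, y is the line along which they close (so a half turn about z gives the same grasp; the last joint's range is limited). The gripper opens to 85 mm and grips with 20 to 120 N. Pads are 22 mm wide; open, the fingers measure 114 mm over their backs; the gripper's body (76 mm by 85 mm) begins 54 mm behind the grasp point. The pads swing forward as they close: fully open they stand 13 mm farther back than shut.
Start: joints at [-1.227, 0.411, -0.013, 1.596, 0.006, 1.134, -0.082], TCP at [250.171, 572.75, 250.297] pointing down, gripper open.
Joint ranges: [-2.95, 2.95], [-0.29, 1.99], [-1.47, 1.44], [0.14, 2.54], [-1.03, 4.17], [0.13, 1.85], [-2.86, 2.86]. Speed limits (rad/s): [2.39, 2.39, 3.01, 3.01, 3.14, 3.14, 3.14].

## Interface

Orientations are given as a unit quaternion [x, y, z, w].
In Python, from rig import bot, capture gives the robot as it stands.
- The arm moves only by the tool move_arm, never from a script. Its argument "commands" is a list of rows, each an object of numbers: "fingers": the closure, from -1 (fully open) to 1 (shut); "x", "y", "z": the shift along the world's x, y, z each as a share of 0.1 m, from -1 to 1; "yaw": the turn about the world's z as a share of pi/2 rad, from -1 to 1. A call has 1 to 8 rows; each row is the pose to reach, as a shift and turn from the pose commanded when the call began; what a row does not reach only later rows make up. A row lasts 1/12 s, in which the tool goes at most 41.7 mm and 7.16 degrees, less where a joint would pass 70% of its speed; a pose out of reach is approached as far as the arm can. A call with a number of a shift or a turn outside -1 to 1 is refused whole. A call with a gripper value outside its range is refused whole. The fingers move at their own pace and stop on an object; "force" is the grip in N (left out, the last holds). Time passes only in rows, so rows that repeat a pose let the fingers close. It gives the time, the measured TCP pose, the force, the opening and the grip force at its end, in the units of the state.
- bot.get_state(): the state, without advancing time (a new reading comes with each control period).
- capture(name): name is "scene" or "top"; returns a dict with "color" (480x640x3 uint8, blue, green, red), "fx", "fy", "cx", "cy" (pixels), "extrinsics" (4x4, takes a point from camera to world coordinates). Camera axes: x right, y down, z forward; pixel columns grow to the right and rows downward; lengths in mm; the calibration is good to about 2 mm. A picture is of the moment at which its call begins. There is no depth.
- bot.finish_job(): hands the job in; it is judged then, once.
The state is a dict: "time": time; "qpos": joint angles; "dq": joint speeds; "tau": joint torques, N m; "tcp_pos": TCP position; "tool_rot": TCP orientation; "wrist_force": force on the tool from outside, world axes, zero at the start; "torque": the same for the moment, N m; "finger_gap": finger opening in mm; "grasp_force": force on a finger pad.
Only numpy, scipy, OpenCV 4.12 (cv2) and the standard library are available. Lean on these libraries where they do the work, as an engineer would, in place of code of your own. Each camera call takes 0.05 s, during which the arm holds its last target. There are 200 camera calls.

## Task

Two freshly varnished blocks are airing in the plywood box. Raise the ratchet prop that stands in the box by exactly four clicks from where it has been left and let its pawl hold it there; then ease the heavy lid down, without slamming or forcing it, until it rests ajar on the prop. Do not disturb the two blocks.

Things in the scene. Friction and masses are not known exactly. Their poses are not given: they have to be found in the camera images.
- box: Open plywood box, 220 (its x) x 200 (its y) x 80 mm high, walls and floor 9 mm, fixed to the bench. Origin: centre of its underside, on the bench top; z up. The lid is hinged along the top of the +y wall and opens up and over to +y. The prop stands in the -y half; the two blocks lie on 8 mm battens in the +y half.
- prop_stand: Small steel ratchet prop (a bench-size axle stand), screwed to the box floor. Origin: centre of its 60 x 52 mm foot's underside, 9 mm above the bench; z up along the column. A guide tube (28 mm wide, top 94 mm above the origin) holds an upright column with saw teeth on its +y face, capped by a round saddle. A spring pawl on the +y side lets it rise and stops it sinking.
- saddle_top (a point): Top centre of the saddle: a domed steel cap, 44 mm in diameter, 19.5 mm high. Its straight side, the place to grip (across the stand's x, clear of the pawl), lies 6.5 to 13.5 mm below this point. Starts 128 to 150 mm above the bench, on one of the lowest notches. Raised, the column meets one tooth after another; let go after a click, it sinks some mm until that tooth sits on the pawl.
- trigger (a point): Top of the pawl's release tab, 20 mm wide, sticking out to the stand's +y: pressed down, it frees the column, which drops. When the column is pulled up slowly, the pull grows from about 3 N or less to 8 to 11 N as a tooth pushes the pawl back, and falls by 5 N or more within about 3 mm of lift as the pawl clicks in under that tooth; 2 mm more lets it drop right in.
- lid (a joint): Angle of the lid in rad: 0 shut flat on the box, 1.57 upright. It starts upright or leaning slightly back, where its stiff hinge holds it (end stop 1.9). The lid, about 0.85 kg, falls by itself once tipped forward below about 1.3 rad. On the raised prop it rests at about 0.55 to 0.75 rad.
- lid_handle (a point): Middle of the lid's handle: a round steel bar 12 mm in diameter, 130 mm long, parallel to the hinge (along the box's x), carried 45 mm beyond the lid's free edge by a post at each end. The bar can turn between the fingers, so the gripper may stay pointing down while the lid swings.
- lid_hinge (a point): Middle of the hinge line: top outer edge of the box's +y wall, 80 mm above the bench; the line runs along the box's x. The handle bar's middle is 245 mm from it; the lid is 12 mm thick and 200 mm from hinge to free edge.
- block_long: Softwood block 45 x 85 x 22 mm, varnished, lying loose on the battens, long side along the box's x. Origin: centre of its underside.
- block_short: Softwood block 50 x 60 x 18 mm, varnished, lying loose on the battens. Origin: centre of its underside.

How it is judged:
By the outcome, as a careful person would: the job done as asked, in the order asked, and still so for the second after the job is handed in, with the robot touching nothing.
It also fails if it takes over 72 s, if anything falls off the work surface, if the arm or the gripper's body presses on something with over 40 N, if the wrist force passes 120 N, or if a joint passes its speed limit or range.

## Working session

There is one attempt and no reset: what is moved stays moved. The work goes in short steps, Python scripts to look and compute and a tool call to move; the robot and the scene stay as the last step left them, time stands still between calls to the robot, and variables do not carry over. Pictures are saved under pics/ and viewed, at most 10 in all, crops included, and the job is handed in when it is done.

Besides the shell and the picture viewer there is one more tool, called after "Request:" by a JSON object that holds its "op" and its "data", one argument or row to a line. move_arm: Moves the arm, as the interface text tells. Shift numbers are shares of 0.1 m and turn numbers shares of pi/2 rad, none past 1 either way. Its arguments: {"type":"object","properties":{"commands":{"type":"array","items":{"type":"object","properties":{"fingers":{"type":"number"},"x":{"type":"number","minimum":-1,"maximum":1},"y":{"type":"number","minimum":-1,"maximum":1},"z":{"type":"number","minimum":-1,"maximum":1},"yaw":{"type":"number","minimum":-1,"maximum":1}}}},"force":{"type":"number"}},"required":["commands"]}

```bash
mkdir -p pics; cat > h.py <<'E'
import numpy as np,cv2,json
from rig import bot,capture
def snap(n,f):
    c=capture(n);cv2.imwrite(f'pics/{f}.png',c['color'])
    np.savez(f'pics/{f}.npz',**{k:np.array(v) for k,v in c.items()});return c
def ray(f,u,v):
    c=np.load(f'pics/{f}.npz');E=c['extrinsics']
    d=E[:3,:3]@np.array([(u-c['cx'])/c['fx'],(v-c['cy'])/c['fy'],1]);return E[:3,3],d/np.linalg.norm(d)
def atz(f,u,v,z):
    o,d=ray(f,u,v);return o+d*(z-o[2])/d[2]
def tri(*obs):
    A=0;b=0
    for f,u,v in obs:
        o,d=ray(f,u,v);P=np.eye(3)-np.outer(d,d);A=A+P;b=b+P@o
    return np.linalg.solve(A,b)
def proj(f,p):
    c=np.load(f'pics/{f}.npz');E=c['extrinsics'];q=E[:3,:3].T@(np.array(p)-E[:3,3])
    return c['fx']*q[0]/q[2]+c['cx'],c['fy']*q[1]/q[2]+c['cy']
E
python3 - <<'E'
from h import *
for n in('scene','top'):
    c=snap(n,n+'0');print(c['fx'],np.round(c['extrinsics'],3))
s=bot.get_state();print(s['time'],s['tcp_pos'],s['tool_rot'],s['wrist_force'],s['finger_gap'])
E
```

```text
552.6410614211871 [[-6.93000e-01 -3.15000e-01  6.48000e-01 -7.00700e+01]
 [-7.20000e-01  3.18000e-01 -6.16000e-01  5.57908e+02]
 [-1.20000e-02 -8.94000e-01 -4.48000e-01  5.03161e+02]
 [ 0.00000e+00  0.00000e+00  0.00000e+00  1.00000e+00]]
494.256865275223 [[-2.90000e-02 -9.92000e-01  1.26000e-01  3.73730e+02]
 [-9.99000e-01  3.40000e-02  3.70000e-02  2.79800e+01]
 [-4.10000e-02 -1.25000e-01 -9.91000e-01  9.47286e+02]
 [ 0.00000e+00  0.00000e+00  0.00000e+00  1.00000e+00]]
0.1 [250.00558035 572.3554355  249.52339489] [ 2.04417575e-01  9.78883493e-01 -7.43602431e-04 -1.00611709e-04] [0.04591069 0.40722748 0.48970791] 85.34415614471038
```

View pics/scene0.png

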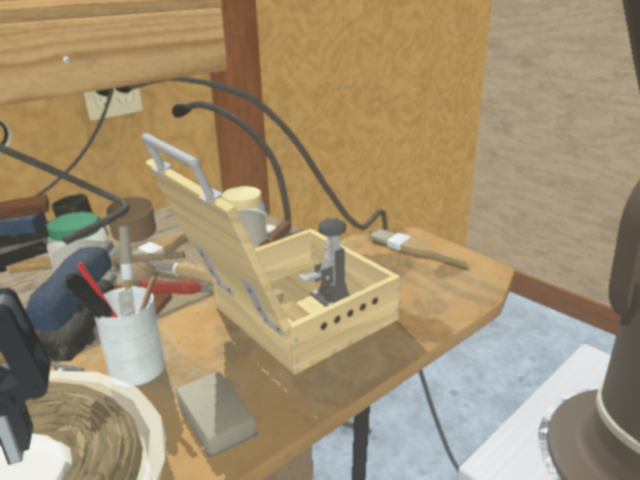

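View pics/top0.png

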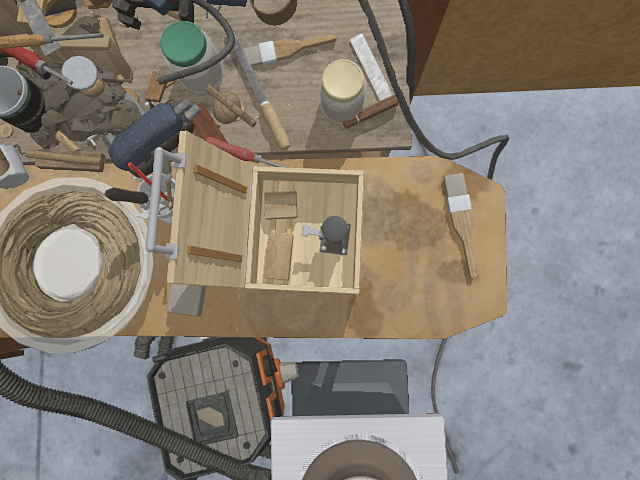

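```bash
python3 - <<'E'
import cv2
a=cv2.imread('pics/top0.png')[120:310,140:380];cv2.imwrite('pics/ct.png',cv2.resize(a,None,fx=3.2,fy=3.15,interpolation=cv2.INTER_CUBIC) if 0 else cv2.resize(a,(720,570),interpolation=cv2.INTER_CUBIC))
a=cv2.imread('pics/scene0.png')[125:375,130:410];cv2.imwrite('pics/cs.png',cv2.resize(a,None,fx=2.4,fy=2.4,interpolation=cv2.INTER_CUBIC))
E
```

```text
(no output)
```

View pics/ct.png

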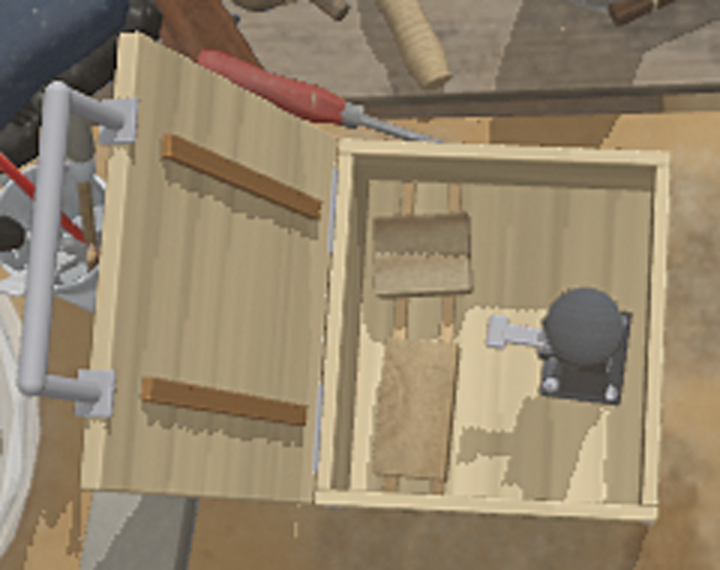

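View pics/cs.png

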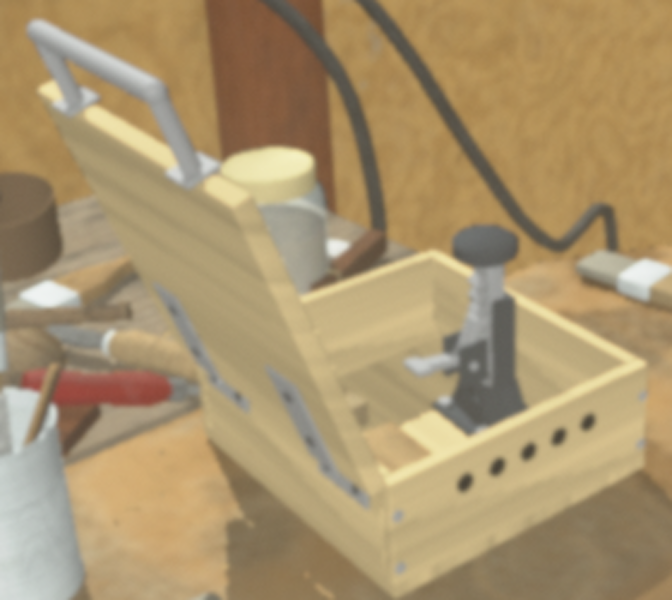

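```bash
python3 - <<'E'
from h import *
T=lambda x,y:('top0',140+x/3,120+y/3)
S=lambda x,y:('scene0',130+x/2.4,125+y/2.4)
C=[atz(*T(*p),80) for p in((340,140),(670,152),(656,520),(315,503))]
for c in C:print('corner',c.round(1))
c=np.mean(C,0);print('centre',c.round(1))
for a,b in((0,1),(1,2),(2,3),(3,0)):
    d=C[b]-C[a];print(np.linalg.norm(d).round(1),np.degrees(np.arctan2(d[1],d[0])).round(1))
h1=tri(T(57,90),S(37,28));h2=tri(T(32,385),S(158,93));print('handle',h1.round(1),h2.round(1),np.linalg.norm(h1-h2))
m=(h1+h2)/2;print(m.round(1))
print('saddle ctr',tri(T(584,327),S(485,245)).round(1))
for z in(120,130,140):print(z,atz(*T(584,327),z).round(1),atz(*S(485,245),z).round(1))
print('trigger',tri(T(497,331),S(425,362)).round(1))
print('foot', [atz(*T(*p),12).round(1) for p in((550,385),(612,393),(632,312))])
E
```

```text
corner [610.2 171.8  80. ]
corner [595.  -26.3  80. ]
corner [377.2  -9.4  80. ]
corner [392.8 189.3  80. ]
centre [493.8  81.4  80. ]
198.7 -94.4
218.5 175.5
199.3 85.5
218.1 -4.6
handle [574.8 260.  311.3] [442.3 269.9 310.1] 132.83370547228216
[508.5 265.  310.7]
saddle ctr [482.9  28.  138.7]
120 [485.9  28.5 120. ] [5.107e+02 5.000e-01 1.200e+02]
130 [484.6  28.5 130. ] [495.6  15.1 130. ]
140 [483.2  28.5 140. ] [480.4  29.6 140. ]
trigger [490.1  78.6  70.5]
foot [array([464.2,  51.3,  12. ]), array([457.9,  12.3,  12. ]), array([509.1,  -2.3,  12. ])]
```

```bash
python3 - <<'E'
from h import *
t=np.linspace(0,2*np.pi,73)
def ext(f,x,y,z,s,ox,oy):
    P=np.array([proj(f,(x+22*np.cos(a),y+22*np.sin(a),z)) for a in t]);P=(P-[ox,oy])*s
    return P.min(0).round(0),P.max(0).round(0)
for zt in(138,142,146,150):
    for x,y in((483,28.5),):
        u=ext('scene0',x,y,zt-6.5,2.4,130,125);l=ext('scene0',x,y,zt-13.5,2.4,130,125)
        print(zt,'scene upper',*u,'lower',*l,'top',*ext('top0',x,y,zt-6.5,3,140,120))
T=lambda x,y:('top0',140+x/3,120+y/3)
F=[atz(*T(*p),14) for p in((540,395),(620,404),(632,312))]
d=F[1]-F[0];print(np.degrees(np.arctan2(d[1],d[0])),np.linalg.norm(d));d=F[2]-F[1];print(np.degrees(np.arctan2(d[1],d[0])),np.linalg.norm(d))
a=cv2.imread('pics/scene0.png')[205:295,295:365]
b=cv2.imread('pics/top0.png')[205:265,285:365]
cv2.imwrite('pics/sad.png',np.hstack([cv2.resize(a,(420,540),interpolation=cv2.INTER_CUBIC),cv2.resize(b,(380,540) if 0 else (360,270),interpolation=cv2.INTER_CUBIC).repeat(1,0) if 0 else cv2.copyMakeBorder(cv2.resize(b,(360,270),interpolation=cv2.INTER_CUBIC),0,270,0,0,cv2.BORDER_CONSTANT)]))
E
```

```text
138 scene upper [449. 241.] [518. 271.] lower [450. 250.] [518. 280.] top [544. 290.] [624. 369.]
142 scene upper [449. 235.] [518. 265.] lower [449. 245.] [518. 275.] top [544. 289.] [624. 368.]
146 scene upper [449. 230.] [518. 259.] lower [449. 239.] [518. 269.] top [544. 288.] [624. 367.]
150 scene upper [449. 224.] [518. 253.] lower [449. 234.] [518. 263.] top [544. 287.] [624. 366.]
-98.30048208830851 50.76336929279642
-9.486123986005113 59.06292893108543
```

View pics/sad.png

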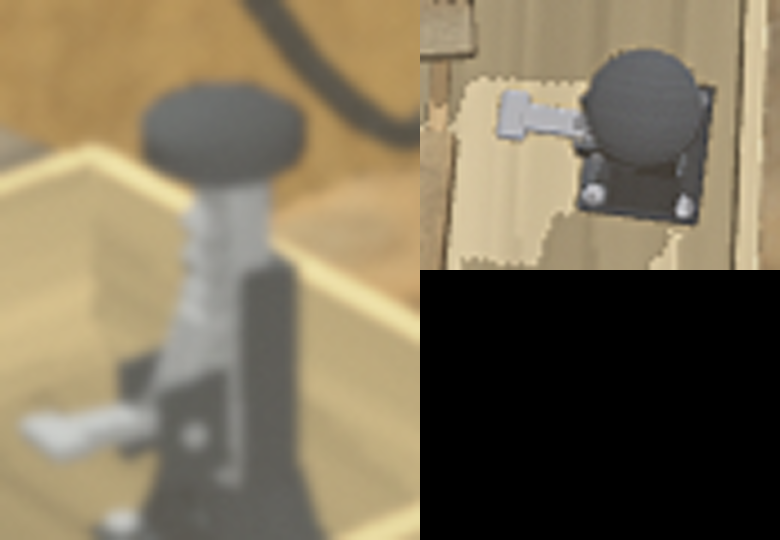

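Request:
{"op": "move_arm", "data": {
  "commands": [
    {"z":1,"fingers":-1},
    {"z":1},
    {"z":1}
  ],
  "force": 60
}}

```text
invalid input
```

Request:
{"op": "move_arm", "data": {
  "commands": [
    {"z":0.7,"y":-0.45,"x":0.2},
    {"z":0.7,"y":-0.45,"x":0.2},
    {"z":0.7,"y":-0.45,"x":0.2}
  ]
}}

```text
invalid input
```

Request:
{"op": "move_arm", "data": {
  "commands": [
    {"y":-1,"x":0.3,"yaw":-0.16},
    {"y":-1,"x":0.3,"yaw":-0.16},
    {"y":-1,"x":0.3,"yaw":-0.16}
  ]
}}

```text
invalid input
```

Request:
{"op": "move_arm", "data": {
  "commands": [
    {"y":-1,"x":0.3,"yaw":-0.16},
    {"y":-1,"x":0.3,"yaw":-0.16},
    {"y":-1,"x":0.3,"yaw":-0.16}
  ]
}}

```text
invalid input
```

Request:
{"op": "move_arm", "data": {
  "commands": [
    {"y":-1,"x":0.4,"yaw":-0.16},
    {"y":-1,"x":0.4,"yaw":-0.16},
    {"y":-1,"x":0.4,"yaw":-0.16}
  ]
}}

```text
invalid input
```

Request:
{"op": "move_arm", "data": {
  "commands": [
    {"y":-1,"x":0.5,"yaw":-0.16},
    {"y":-1,"x":0.5,"yaw":-0.16},
    {"y":-1,"x":0.5,"yaw":-0.16}
  ]
}}

```text
invalid input
```

Request:
{"op": "move_arm", "data": {
  "commands": [
    {"y":-1,"x":0.62,"yaw":-0.2},
    {"y":-1,"x":0.62,"yaw":-0.2},
    {"y":-1,"x":0.62,"yaw":-0.2},
    {"y":-1,"x":0.62,"yaw":-0.2}
  ]
}}

```text
invalid input
```

Request:
{"op": "move_arm", "data": {
  "commands": [
    {"x":0,"y":0,"z":1,"yaw":0,"fingers":-1},
    {"x":0,"y":0,"z":1,"yaw":0,"fingers":-1},
    {"x":0,"y":0,"z":1,"yaw":0,"fingers":-1}
  ],
  "force": 60
}}

```text
time: 0.35
tcp_pos: [250.6, 573.8, 355.4]
tool_rot: [0.204, 0.979, 0.003, 0.0]
wrist_force: [1.0, 0.6, 0.8]
finger_gap: 84.9
grasp_force: 0.0
```

Request:
{"op": "move_arm", "data": {
  "commands": [
    {"x":0.2,"y":-0.45,"z":0.7,"yaw":0,"fingers":-1},
    {"x":0.2,"y":-0.45,"z":0.7,"yaw":0,"fingers":-1},
    {"x":0.2,"y":-0.45,"z":0.7,"yaw":0,"fingers":-1}
  ]
}}

```text
time: 0.6
tcp_pos: [273.9, 525.7, 427.6]
tool_rot: [0.207, 0.978, 0.004, 0.002]
wrist_force: [1.2, 0.4, 1.7]
finger_gap: 85.2
grasp_force: 0.0
```

Request:
{"op": "move_arm", "data": {
  "commands": [
    {"x":0.3,"y":-1,"z":0,"yaw":-0.16,"fingers":-1},
    {"x":0.3,"y":-1,"z":0,"yaw":-0.16,"fingers":-1},
    {"x":0.3,"y":-1,"z":0,"yaw":-0.16,"fingers":-1}
  ]
}}

```text
time: 0.85
tcp_pos: [302.2, 423.6, 420.3]
tool_rot: [0.331, 0.944, -0.0, 0.001]
wrist_force: [0.8, -0.6, 0.4]
finger_gap: 85.7
grasp_force: 0.0
```

Request:
{"op": "move_arm", "data": {
  "commands": [
    {"x":0.3,"y":-1,"z":0,"yaw":-0.16,"fingers":-1},
    {"x":0.3,"y":-1,"z":0,"yaw":-0.16,"fingers":-1},
    {"x":0.3,"y":-1,"z":0,"yaw":-0.16,"fingers":-1}
  ]
}}

```text
time: 1.1
tcp_pos: [331.8, 323.0, 420.3]
tool_rot: [0.447, 0.895, -0.0, 0.0]
wrist_force: [1.1, 0.2, 0.5]
finger_gap: 85.6
grasp_force: 0.0
```

Request:
{"op": "move_arm", "data": {
  "commands": [
    {"x":0.4,"y":-1,"z":0,"yaw":-0.16,"fingers":-1},
    {"x":0.4,"y":-1,"z":0,"yaw":-0.16,"fingers":-1},
    {"x":0.4,"y":-1,"z":0,"yaw":-0.16,"fingers":-1}
  ]
}}

```text
time: 1.35
tcp_pos: [371.4, 223.4, 420.3]
tool_rot: [0.555, 0.832, -0.0, 0.0]
wrist_force: [0.7, 0.8, -0.2]
finger_gap: 85.1
grasp_force: 0.0
```

Request:
{"op": "move_arm", "data": {
  "commands": [
    {"x":0.5,"y":-1,"z":0,"yaw":-0.16,"fingers":-1},
    {"x":0.5,"y":-1,"z":0,"yaw":-0.16,"fingers":-1},
    {"x":0.5,"y":-1,"z":0,"yaw":-0.16,"fingers":-1}
  ]
}}

```text
time: 1.6
tcp_pos: [421.1, 123.9, 420.3]
tool_rot: [0.655, 0.756, 0.0, 0.0]
wrist_force: [0.7, 0.3, -0.2]
finger_gap: 85.5
grasp_force: 0.0
```

Request:
{"op": "move_arm", "data": {
  "commands": [
    {"x":0.62,"y":-1,"z":0,"yaw":-0.2,"fingers":-1},
    {"x":0.62,"y":-1,"z":0,"yaw":-0.2,"fingers":-1},
    {"x":0.62,"y":-1,"z":0,"yaw":-0.2,"fingers":-1},
    {"x":0.62,"y":-1,"z":0,"yaw":-0.2,"fingers":-1},
    {"x":0.62,"y":-1,"z":0,"yaw":-0.2,"fingers":-1}
  ]
}}

```text
time: 2.02
tcp_pos: [482.6, 25.8, 419.9]
tool_rot: [0.763, 0.646, -0.0, 0.0]
wrist_force: [-0.1, 0.6, -0.1]
finger_gap: 85.5
grasp_force: 0.0
```

Request:
{"op": "move_arm", "data": {
  "commands": [
    {"x":0,"y":0,"z":-1,"yaw":0,"fingers":-1},
    {"x":0,"y":0,"z":-1,"yaw":0,"fingers":-1},
    {"x":0,"y":0,"z":-1,"yaw":0,"fingers":-1}
  ]
}}

```text
time: 2.27
tcp_pos: [479.5, 29.1, 315.7]
tool_rot: [0.761, 0.649, -0.002, -0.002]
wrist_force: [-0.9, 0.0, -0.4]
finger_gap: 85.1
grasp_force: 0.0
```

Request:
{"op": "move_arm", "data": {
  "commands": [
    {"x":0,"y":0,"z":-0.4,"yaw":0,"fingers":-1},
    {"x":0,"y":0,"z":-0.7,"yaw":0,"fingers":-1},
    {"x":0,"y":0,"z":-0.9,"yaw":0,"fingers":-1},
    {"x":0,"y":0,"z":-1,"yaw":0,"fingers":-1}
  ]
}}

```text
time: 2.6
tcp_pos: [480.1, 29.1, 217.4]
tool_rot: [0.761, 0.649, -0.002, -0.001]
wrist_force: [-0.2, -0.3, -0.5]
finger_gap: 85.7
grasp_force: 0.0
```

Request:
{"op": "move_arm", "data": {
  "commands": [
    {"x":0,"y":0,"z":-0.15,"yaw":0,"fingers":-1},
    {"x":0,"y":0,"z":-0.3,"yaw":0,"fingers":-1},
    {"x":0,"y":0,"z":-0.45,"yaw":0,"fingers":-1},
    {"x":0,"y":0,"z":-0.6,"yaw":0,"fingers":-1},
    {"x":0,"y":0,"z":-0.7,"yaw":0,"fingers":-1},
    {"x":0,"y":0,"z":-0.8,"yaw":0,"fingers":-1},
    {"x":0,"y":0,"z":-0.82,"yaw":0,"fingers":-1},
    {"x":0,"y":0,"z":-0.82,"yaw":0,"fingers":-1}
  ]
}}

```text
time: 3.27
tcp_pos: [482.1, 28.0, 138.1]
tool_rot: [0.761, 0.648, -0.0, -0.0]
wrist_force: [-0.5, 0.1, -0.1]
finger_gap: 85.6
grasp_force: 0.0
```

```bash
python3 - <<'E'
from h import *
snap('scene','s1');snap('top','t1')
a=cv2.imread('pics/s1.png')[165:285,270:400]
b=cv2.imread('pics/t1.png')[165:285,260:390]
cv2.imwrite('pics/g1.png',np.hstack([cv2.resize(x,(400,369),interpolation=cv2.INTER_CUBIC) for x in(a,b)]))
E
```

```text
(no output)
```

View pics/g1.png

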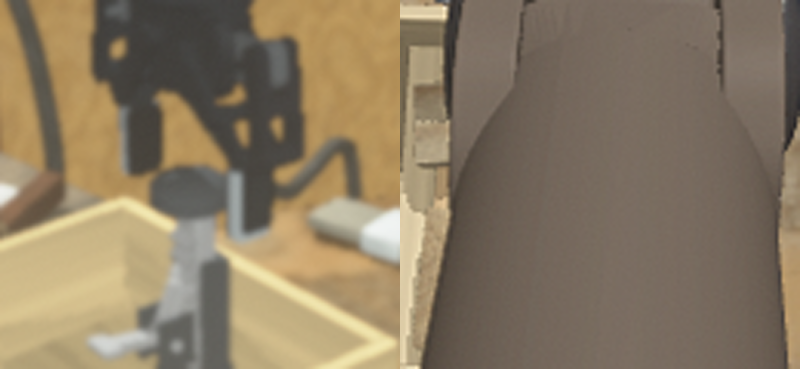

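Request:
{"op": "move_arm", "data": {
  "commands": [
    {"x":0,"y":0,"z":0,"yaw":0,"fingers":1},
    {"x":0,"y":0,"z":0,"yaw":0,"fingers":1},
    {"x":0,"y":0,"z":0,"yaw":0,"fingers":1},
    {"x":0,"y":0,"z":0,"yaw":0,"fingers":1},
    {"x":0,"y":0,"z":0,"yaw":0,"fingers":1},
    {"x":0,"y":0,"z":0,"yaw":0,"fingers":1}
  ],
  "force": 50
}}

```text
time: 3.87
tcp_pos: [483.8, 27.6, 139.3]
tool_rot: [0.762, 0.648, 0.001, 0.001]
wrist_force: [1.0, -0.3, 4.3]
finger_gap: 41.7
grasp_force: 49.8
```

Request:
{"op": "move_arm", "data": {
  "commands": [
    {"x":0,"y":0,"z":0,"yaw":0,"fingers":1},
    {"x":0,"y":0,"z":0,"yaw":0,"fingers":1},
    {"x":0,"y":0,"z":0,"yaw":0,"fingers":1},
    {"x":0,"y":0,"z":0,"yaw":0,"fingers":1}
  ]
}}

```text
time: 4.2
tcp_pos: [483.8, 27.6, 139.4]
tool_rot: [0.762, 0.648, 0.001, 0.001]
wrist_force: [2.0, -0.5, 4.4]
finger_gap: 41.6
grasp_force: 49.8
```

Request:
{"op": "move_arm", "data": {
  "commands": [
    {"x":0,"y":0,"z":0.01,"yaw":0,"fingers":1},
    {"x":0,"y":0,"z":0.01,"yaw":0,"fingers":1}
  ]
}}

```text
time: 4.37
tcp_pos: [483.7, 27.6, 139.9]
tool_rot: [0.762, 0.648, 0.001, 0.001]
wrist_force: [6.2, -1.2, -2.6]
finger_gap: 41.6
grasp_force: 51.0
```

Request:
{"op": "move_arm", "data": {
  "commands": [
    {"x":0,"y":0,"z":0.01,"yaw":0,"fingers":1},
    {"x":0,"y":0,"z":0.01,"yaw":0,"fingers":1}
  ]
}}

```text
time: 4.53
tcp_pos: [483.7, 27.6, 140.7]
tool_rot: [0.762, 0.648, 0.001, 0.001]
wrist_force: [5.7, -0.5, -3.1]
finger_gap: 41.9
grasp_force: 51.4
```

Request:
{"op": "move_arm", "data": {
  "commands": [
    {"x":0,"y":0,"z":0.01,"yaw":0,"fingers":1},
    {"x":0,"y":0,"z":0.01,"yaw":0,"fingers":1}
  ]
}}

```text
time: 4.7
tcp_pos: [483.7, 27.6, 141.5]
tool_rot: [0.762, 0.648, 0.001, 0.001]
wrist_force: [7.0, -1.5, -6.4]
finger_gap: 41.8
grasp_force: 52.1
```

Request:
{"op": "move_arm", "data": {
  "commands": [
    {"x":0,"y":0,"z":0.01,"yaw":0,"fingers":1},
    {"x":0,"y":0,"z":0.01,"yaw":0,"fingers":1}
  ]
}}

```text
time: 4.87
tcp_pos: [483.7, 27.6, 142.4]
tool_rot: [0.762, 0.648, 0.001, 0.001]
wrist_force: [7.3, -0.9, -8.1]
finger_gap: 41.8
grasp_force: 52.1
```

Request:
{"op": "move_arm", "data": {
  "commands": [
    {"x":0,"y":0,"z":0.01,"yaw":0,"fingers":1},
    {"x":0,"y":0,"z":0.01,"yaw":0,"fingers":1}
  ]
}}

```text
time: 5.03
tcp_pos: [483.6, 27.6, 143.3]
tool_rot: [0.762, 0.648, 0.001, 0.001]
wrist_force: [8.0, -0.7, -8.9]
finger_gap: 42.1
grasp_force: 52.2
```

Request:
{"op": "move_arm", "data": {
  "commands": [
    {"x":0,"y":0,"z":0.01,"yaw":0,"fingers":1},
    {"x":0,"y":0,"z":0.01,"yaw":0,"fingers":1}
  ]
}}

```text
time: 5.2
tcp_pos: [483.6, 27.6, 144.2]
tool_rot: [0.762, 0.648, 0.001, 0.001]
wrist_force: [7.9, -0.2, -8.6]
finger_gap: 41.6
grasp_force: 52.4
```

Request:
{"op": "move_arm", "data": {
  "commands": [
    {"x":0,"y":0,"z":0.01,"yaw":0,"fingers":1},
    {"x":0,"y":0,"z":0.01,"yaw":0,"fingers":1}
  ]
}}

```text
time: 5.37
tcp_pos: [483.6, 27.6, 145.2]
tool_rot: [0.762, 0.648, 0.001, 0.001]
wrist_force: [8.5, -0.6, -9.3]
finger_gap: 41.4
grasp_force: 52.5
```

Request:
{"op": "move_arm", "data": {
  "commands": [
    {"x":0,"y":0,"z":0.01,"yaw":0,"fingers":1},
    {"x":0,"y":0,"z":0.01,"yaw":0,"fingers":1}
  ]
}}

```text
time: 5.53
tcp_pos: [483.6, 27.6, 146.3]
tool_rot: [0.762, 0.648, 0.001, 0.001]
wrist_force: [7.6, -0.9, -7.2]
finger_gap: 41.7
grasp_force: 52.8
```

Request:
{"op": "move_arm", "data": {
  "commands": [
    {"x":0.015,"y":0,"z":0,"yaw":0,"fingers":1},
    {"x":0.015,"y":0,"z":0,"yaw":0,"fingers":1}
  ]
}}

```text
time: 5.7
tcp_pos: [483.8, 27.6, 146.1]
tool_rot: [0.762, 0.648, -0.0, 0.0]
wrist_force: [3.3, -0.8, -4.6]
finger_gap: 41.5
grasp_force: 52.9
```

Request:
{"op": "move_arm", "data": {
  "commands": [
    {"x":0,"y":0,"z":0.01,"yaw":0,"fingers":1},
    {"x":0,"y":0,"z":0.01,"yaw":0,"fingers":1}
  ]
}}

```text
time: 5.87
tcp_pos: [483.7, 27.6, 147.2]
tool_rot: [0.762, 0.648, -0.0, 0.0]
wrist_force: [2.9, -1.2, -4.7]
finger_gap: 41.7
grasp_force: 52.9
```

Request:
{"op": "move_arm", "data": {
  "commands": [
    {"x":0,"y":0,"z":0.01,"yaw":0,"fingers":1},
    {"x":0,"y":0,"z":0.01,"yaw":0,"fingers":1}
  ]
}}

```text
time: 6.03
tcp_pos: [483.8, 27.6, 148.6]
tool_rot: [0.762, 0.648, 0.0, 0.0]
wrist_force: [2.1, -2.0, -0.9]
finger_gap: 41.6
grasp_force: 53.1
```

Request:
{"op": "move_arm", "data": {
  "commands": [
    {"x":0,"y":0,"z":0.01,"yaw":0,"fingers":1},
    {"x":0,"y":0,"z":0.01,"yaw":0,"fingers":1}
  ]
}}

```text
time: 6.2
tcp_pos: [483.8, 27.6, 149.8]
tool_rot: [0.762, 0.648, 0.0, 0.0]
wrist_force: [2.2, -2.2, -1.9]
finger_gap: 41.5
grasp_force: 53.0
```

Request:
{"op": "move_arm", "data": {
  "commands": [
    {"x":0,"y":0,"z":0.01,"yaw":0,"fingers":1},
    {"x":0,"y":0,"z":0.01,"yaw":0,"fingers":1}
  ]
}}

```text
time: 6.37
tcp_pos: [483.8, 27.6, 150.5]
tool_rot: [0.762, 0.648, 0.0, 0.0]
wrist_force: [3.0, -2.1, -3.5]
finger_gap: 41.4
grasp_force: 53.0
```

Request:
{"op": "move_arm", "data": {
  "commands": [
    {"x":0,"y":0,"z":0.01,"yaw":0,"fingers":1},
    {"x":0,"y":0,"z":0.01,"yaw":0,"fingers":1}
  ]
}}

```text
time: 6.53
tcp_pos: [483.7, 27.6, 151.2]
tool_rot: [0.762, 0.648, -0.0, 0.0]
wrist_force: [4.5, -2.9, -5.5]
finger_gap: 41.2
grasp_force: 52.8
```

Request:
{"op": "move_arm", "data": {
  "commands": [
    {"x":0,"y":0,"z":0.01,"yaw":0,"fingers":1},
    {"x":0,"y":0,"z":0.01,"yaw":0,"fingers":1}
  ]
}}

```text
time: 6.7
tcp_pos: [483.7, 27.6, 152.1]
tool_rot: [0.762, 0.648, -0.0, 0.0]
wrist_force: [3.7, -2.5, -8.1]
finger_gap: 41.5
grasp_force: 52.7
```

Request:
{"op": "move_arm", "data": {
  "commands": [
    {"x":0,"y":0,"z":0.01,"yaw":0,"fingers":1},
    {"x":0,"y":0,"z":0.01,"yaw":0,"fingers":1}
  ]
}}

```text
time: 6.87
tcp_pos: [483.7, 27.6, 153.0]
tool_rot: [0.762, 0.648, -0.0, 0.0]
wrist_force: [5.1, -2.3, -8.9]
finger_gap: 41.1
grasp_force: 52.6
```

Request:
{"op": "move_arm", "data": {
  "commands": [
    {"x":0,"y":0,"z":0.01,"yaw":0,"fingers":1},
    {"x":0,"y":0,"z":0.01,"yaw":0,"fingers":1}
  ]
}}

```text
time: 7.03
tcp_pos: [483.7, 27.6, 153.9]
tool_rot: [0.762, 0.648, -0.0, 0.0]
wrist_force: [5.2, -1.9, -9.6]
finger_gap: 41.3
grasp_force: 52.5
```

Request:
{"op": "move_arm", "data": {
  "commands": [
    {"x":0,"y":0,"z":0.01,"yaw":0,"fingers":1},
    {"x":0,"y":0,"z":0.01,"yaw":0,"fingers":1}
  ]
}}

```text
time: 7.2
tcp_pos: [483.7, 27.6, 154.9]
tool_rot: [0.762, 0.648, -0.0, 0.0]
wrist_force: [4.7, -1.8, -9.7]
finger_gap: 41.5
grasp_force: 52.5
```

Request:
{"op": "move_arm", "data": {
  "commands": [
    {"x":0,"y":0,"z":0.01,"yaw":0,"fingers":1},
    {"x":0,"y":0,"z":0.01,"yaw":0,"fingers":1}
  ]
}}

```text
time: 7.37
tcp_pos: [483.7, 27.6, 155.9]
tool_rot: [0.762, 0.648, -0.0, 0.0]
wrist_force: [5.1, -2.4, -7.8]
finger_gap: 41.7
grasp_force: 52.7
```

Request:
{"op": "move_arm", "data": {
  "commands": [
    {"x":0,"y":0,"z":0.01,"yaw":0,"fingers":1},
    {"x":0,"y":0,"z":0.01,"yaw":0,"fingers":1}
  ]
}}

```text
time: 7.53
tcp_pos: [483.7, 27.6, 157.1]
tool_rot: [0.762, 0.648, -0.0, 0.0]
wrist_force: [3.9, -1.9, -5.7]
finger_gap: 41.6
grasp_force: 52.9
```

Request:
{"op": "move_arm", "data": {
  "commands": [
    {"x":0,"y":0,"z":0.01,"yaw":0,"fingers":1},
    {"x":0,"y":0,"z":0.01,"yaw":0,"fingers":1}
  ]
}}

```text
time: 7.7
tcp_pos: [483.7, 27.6, 158.3]
tool_rot: [0.762, 0.648, -0.0, 0.0]
wrist_force: [3.0, -3.1, -3.0]
finger_gap: 41.1
grasp_force: 53.1
```

Request:
{"op": "move_arm", "data": {
  "commands": [
    {"x":0,"y":0,"z":0.01,"yaw":0,"fingers":1},
    {"x":0,"y":0,"z":0.01,"yaw":0,"fingers":1}
  ]
}}

```text
time: 7.87
tcp_pos: [483.7, 27.6, 159.5]
tool_rot: [0.762, 0.648, 0.0, 0.0]
wrist_force: [2.7, -2.2, -1.3]
finger_gap: 41.8
grasp_force: 53.2
```

Request:
{"op": "move_arm", "data": {
  "commands": [
    {"x":0,"y":0,"z":0.01,"yaw":0,"fingers":1},
    {"x":0,"y":0,"z":0.01,"yaw":0,"fingers":1}
  ]
}}

```text
time: 8.03
tcp_pos: [483.8, 27.7, 160.5]
tool_rot: [0.762, 0.648, 0.0, 0.0]
wrist_force: [2.4, -3.1, -3.1]
finger_gap: 41.2
grasp_force: 53.1
```

Request:
{"op": "move_arm", "data": {
  "commands": [
    {"x":0,"y":0,"z":0.01,"yaw":0,"fingers":1},
    {"x":0,"y":0,"z":0.01,"yaw":0,"fingers":1}
  ]
}}

```text
time: 8.2
tcp_pos: [483.7, 27.6, 161.2]
tool_rot: [0.762, 0.648, 0.0, 0.0]
wrist_force: [5.5, -2.9, -5.6]
finger_gap: 41.3
grasp_force: 52.9
```

Request:
{"op": "move_arm", "data": {
  "commands": [
    {"x":0,"y":0,"z":0.01,"yaw":0,"fingers":1},
    {"x":0,"y":0,"z":0.01,"yaw":0,"fingers":1}
  ]
}}

```text
time: 8.37
tcp_pos: [483.7, 27.6, 162.0]
tool_rot: [0.762, 0.648, -0.0, 0.0]
wrist_force: [4.8, -2.2, -6.0]
finger_gap: 41.3
grasp_force: 52.8
```

Request:
{"op": "move_arm", "data": {
  "commands": [
    {"x":0,"y":0,"z":0.01,"yaw":0,"fingers":1},
    {"x":0,"y":0,"z":0.01,"yaw":0,"fingers":1}
  ]
}}

```text
time: 8.53
tcp_pos: [483.7, 27.6, 163.0]
tool_rot: [0.762, 0.648, -0.0, 0.0]
wrist_force: [5.1, -3.2, -7.7]
finger_gap: 42.0
grasp_force: 52.7
```

Request:
{"op": "move_arm", "data": {
  "commands": [
    {"x":0,"y":0,"z":0.01,"yaw":0,"fingers":1},
    {"x":0,"y":0,"z":0.01,"yaw":0,"fingers":1}
  ]
}}

```text
time: 8.7
tcp_pos: [483.7, 27.6, 163.9]
tool_rot: [0.761, 0.648, -0.0, 0.0]
wrist_force: [5.8, -2.2, -8.5]
finger_gap: 41.4
grasp_force: 52.7
```

Request:
{"op": "move_arm", "data": {
  "commands": [
    {"x":0,"y":0,"z":0.01,"yaw":0,"fingers":1},
    {"x":0,"y":0,"z":0.01,"yaw":0,"fingers":1}
  ]
}}

```text
time: 8.87
tcp_pos: [483.7, 27.6, 164.8]
tool_rot: [0.761, 0.648, -0.0, 0.0]
wrist_force: [5.9, -3.0, -9.3]
finger_gap: 41.8
grasp_force: 52.6
```

Request:
{"op": "move_arm", "data": {
  "commands": [
    {"x":0,"y":0,"z":0.01,"yaw":0,"fingers":1},
    {"x":0,"y":0,"z":0.01,"yaw":0,"fingers":1}
  ]
}}

```text
time: 9.03
tcp_pos: [483.7, 27.6, 165.9]
tool_rot: [0.762, 0.648, -0.0, 0.0]
wrist_force: [5.6, -3.3, -7.8]
finger_gap: 41.5
grasp_force: 52.7
```

Request:
{"op": "move_arm", "data": {
  "commands": [
    {"x":0,"y":0,"z":0.01,"yaw":0,"fingers":1},
    {"x":0,"y":0,"z":0.01,"yaw":0,"fingers":1}
  ]
}}

```text
time: 9.2
tcp_pos: [483.7, 27.6, 167.1]
tool_rot: [0.762, 0.648, -0.0, 0.0]
wrist_force: [3.8, -3.9, -4.9]
finger_gap: 41.6
grasp_force: 52.9
```

Request:
{"op": "move_arm", "data": {
  "commands": [
    {"x":0,"y":0,"z":0.01,"yaw":0,"fingers":1},
    {"x":0,"y":0,"z":0.01,"yaw":0,"fingers":1}
  ]
}}

```text
time: 9.37
tcp_pos: [483.7, 27.6, 168.3]
tool_rot: [0.762, 0.648, -0.0, 0.0]
wrist_force: [3.7, -2.9, -2.5]
finger_gap: 41.6
grasp_force: 53.1
```

Request:
{"op": "move_arm", "data": {
  "commands": [
    {"x":0,"y":0,"z":0.01,"yaw":0,"fingers":1},
    {"x":0,"y":0,"z":0.01,"yaw":0,"fingers":1}
  ]
}}

```text
time: 9.53
tcp_pos: [483.7, 27.6, 169.5]
tool_rot: [0.762, 0.648, 0.0, 0.0]
wrist_force: [2.5, -3.1, -0.3]
finger_gap: 41.7
grasp_force: 53.3
```

Request:
{"op": "move_arm", "data": {
  "commands": [
    {"x":0,"y":0,"z":0.01,"yaw":0,"fingers":1},
    {"x":0,"y":0,"z":0.01,"yaw":0,"fingers":1}
  ]
}}

```text
time: 9.7
tcp_pos: [483.8, 27.7, 170.5]
tool_rot: [0.762, 0.648, 0.0, 0.0]
wrist_force: [4.8, -3.4, -2.3]
finger_gap: 41.7
grasp_force: 53.1
```

Request:
{"op": "move_arm", "data": {
  "commands": [
    {"x":0,"y":0,"z":0.01,"yaw":0,"fingers":1},
    {"x":0,"y":0,"z":0.01,"yaw":0,"fingers":1}
  ]
}}

```text
time: 9.87
tcp_pos: [483.7, 27.6, 171.1]
tool_rot: [0.762, 0.648, -0.0, 0.0]
wrist_force: [5.0, -2.1, -5.9]
finger_gap: 41.5
grasp_force: 52.9
```

Request:
{"op": "move_arm", "data": {
  "commands": [
    {"x":0,"y":0,"z":0.01,"yaw":0,"fingers":1},
    {"x":0,"y":0,"z":0.01,"yaw":0,"fingers":1}
  ]
}}

```text
time: 10.03
tcp_pos: [483.7, 27.6, 172.0]
tool_rot: [0.762, 0.648, -0.0, 0.0]
wrist_force: [5.8, -3.0, -7.4]
finger_gap: 41.6
grasp_force: 52.8
```

Request:
{"op": "move_arm", "data": {
  "commands": [
    {"x":0,"y":0,"z":0.01,"yaw":0,"fingers":1},
    {"x":0,"y":0,"z":0.01,"yaw":0,"fingers":1}
  ]
}}

```text
time: 10.2
tcp_pos: [483.7, 27.7, 172.9]
tool_rot: [0.761, 0.648, -0.0, 0.0]
wrist_force: [6.4, -2.6, -7.3]
finger_gap: 41.5
grasp_force: 52.7
```

Request:
{"op": "move_arm", "data": {
  "commands": [
    {"x":0,"y":0,"z":0.01,"yaw":0,"fingers":1},
    {"x":0,"y":0,"z":0.01,"yaw":0,"fingers":1}
  ]
}}

```text
time: 10.37
tcp_pos: [483.7, 27.6, 173.8]
tool_rot: [0.761, 0.648, -0.0, 0.0]
wrist_force: [6.3, -2.9, -8.7]
finger_gap: 41.4
grasp_force: 52.7
```

Request:
{"op": "move_arm", "data": {
  "commands": [
    {"x":0,"y":0,"z":0.01,"yaw":0,"fingers":1},
    {"x":0,"y":0,"z":0.01,"yaw":0,"fingers":1}
  ]
}}

```text
time: 10.53
tcp_pos: [483.7, 27.7, 174.8]
tool_rot: [0.762, 0.648, -0.0, 0.0]
wrist_force: [6.1, -2.4, -8.8]
finger_gap: 41.7
grasp_force: 52.6
```

Request:
{"op": "move_arm", "data": {
  "commands": [
    {"x":0,"y":0,"z":0.01,"yaw":0,"fingers":1},
    {"x":0,"y":0,"z":0.01,"yaw":0,"fingers":1}
  ]
}}

```text
time: 10.7
tcp_pos: [483.7, 27.7, 175.9]
tool_rot: [0.761, 0.648, -0.0, 0.0]
wrist_force: [6.0, -2.9, -7.8]
finger_gap: 41.6
grasp_force: 52.7
```

Request:
{"op": "move_arm", "data": {
  "commands": [
    {"x":0,"y":0,"z":0.01,"yaw":0,"fingers":1},
    {"x":0,"y":0,"z":0.01,"yaw":0,"fingers":1}
  ]
}}

```text
time: 10.87
tcp_pos: [483.7, 27.6, 177.0]
tool_rot: [0.762, 0.648, -0.0, 0.0]
wrist_force: [4.7, -3.0, -4.6]
finger_gap: 42.0
grasp_force: 52.9
```

Request:
{"op": "move_arm", "data": {
  "commands": [
    {"x":0,"y":0,"z":0.01,"yaw":0,"fingers":1},
    {"x":0,"y":0,"z":0.01,"yaw":0,"fingers":1}
  ]
}}

```text
time: 11.03
tcp_pos: [483.7, 27.7, 178.2]
tool_rot: [0.761, 0.648, -0.0, 0.0]
wrist_force: [4.2, -3.9, -3.6]
finger_gap: 41.3
grasp_force: 53.0
```

Request:
{"op": "move_arm", "data": {
  "commands": [
    {"x":0,"y":0,"z":0.01,"yaw":0,"fingers":1},
    {"x":0,"y":0,"z":0.01,"yaw":0,"fingers":1}
  ]
}}

```text
time: 11.2
tcp_pos: [483.7, 27.7, 179.4]
tool_rot: [0.762, 0.648, 0.0, 0.0]
wrist_force: [3.1, -4.6, -0.8]
finger_gap: 41.8
grasp_force: 53.2
```

Request:
{"op": "move_arm", "data": {
  "commands": [
    {"x":0,"y":0,"z":0.01,"yaw":0,"fingers":1},
    {"x":0,"y":0,"z":0.01,"yaw":0,"fingers":1}
  ]
}}

```text
time: 11.37
tcp_pos: [483.7, 27.7, 180.4]
tool_rot: [0.762, 0.648, 0.0, 0.0]
wrist_force: [3.8, -2.9, -2.8]
finger_gap: 41.4
grasp_force: 53.1
```

Request:
{"op": "move_arm", "data": {
  "commands": [
    {"x":0,"y":0,"z":0.005,"yaw":0,"fingers":1},
    {"x":0,"y":0,"z":0.005,"yaw":0,"fingers":1}
  ]
}}

```text
time: 11.53
tcp_pos: [483.7, 27.7, 180.8]
tool_rot: [0.761, 0.648, 0.0, 0.0]
wrist_force: [4.6, -3.3, -3.5]
finger_gap: 41.5
grasp_force: 53.0
```

Request:
{"op": "move_arm", "data": {
  "commands": [
    {"x":0,"y":0,"z":-0.01,"yaw":0,"fingers":1},
    {"x":0,"y":0,"z":-0.01,"yaw":0,"fingers":1}
  ]
}}

```text
time: 11.7
tcp_pos: [483.7, 27.7, 179.7]
tool_rot: [0.761, 0.648, 0.0, 0.0]
wrist_force: [4.0, -3.8, -3.2]
finger_gap: 41.7
grasp_force: 53.1
```

Request:
{"op": "move_arm", "data": {
  "commands": [
    {"x":0,"y":0,"z":-0.01,"yaw":0,"fingers":1},
    {"x":0,"y":0,"z":-0.01,"yaw":0,"fingers":1}
  ]
}}

```text
time: 11.87
tcp_pos: [483.8, 27.7, 179.4]
tool_rot: [0.762, 0.648, 0.0, -0.0]
wrist_force: [0.9, -3.4, 5.3]
finger_gap: 41.7
grasp_force: 53.7
```

Request:
{"op": "move_arm", "data": {
  "commands": [
    {"x":0,"y":0,"z":-0.01,"yaw":0,"fingers":1},
    {"x":0,"y":0,"z":-0.01,"yaw":0,"fingers":1}
  ]
}}

```text
time: 12.03
tcp_pos: [483.8, 27.7, 179.1]
tool_rot: [0.762, 0.648, 0.001, -0.0]
wrist_force: [-1.9, -3.6, 14.7]
finger_gap: 41.7
grasp_force: 54.4
```

Request:
{"op": "move_arm", "data": {
  "commands": [
    {"x":0,"y":0,"z":0.014,"yaw":0,"fingers":1},
    {"x":0,"y":0,"z":0.014,"yaw":0,"fingers":1}
  ],
  "force": 20
}}

```text
time: 12.2
tcp_pos: [483.8, 27.7, 179.5]
tool_rot: [0.762, 0.648, 0.0, 0.0]
wrist_force: [2.5, -3.6, 1.0]
finger_gap: 41.3
grasp_force: 53.5
```

Request:
{"op": "move_arm", "data": {
  "commands": [
    {"x":0,"y":0,"z":0,"yaw":0,"fingers":-1},
    {"x":0,"y":0,"z":0,"yaw":0,"fingers":-1},
    {"x":0,"y":0,"z":0,"yaw":0,"fingers":-1},
    {"x":0,"y":0,"z":0,"yaw":0,"fingers":-1},
    {"x":0,"y":0,"z":0,"yaw":0,"fingers":-1},
    {"x":0,"y":0,"z":0,"yaw":0,"fingers":-1},
    {"x":0,"y":0,"z":0,"yaw":0,"fingers":-1},
    {"x":0,"y":0,"z":0,"yaw":0,"fingers":-1}
  ]
}}

```text
time: 12.87
tcp_pos: [483.6, 27.8, 179.2]
tool_rot: [0.761, 0.648, -0.0, -0.0]
wrist_force: [0.4, -0.0, -1.2]
finger_gap: 85.7
grasp_force: 0.0
```

Request:
{"op": "move_arm", "data": {
  "commands": [
    {"x":0,"y":0,"z":0.1,"yaw":0,"fingers":-1},
    {"x":0,"y":0,"z":0.3,"yaw":0,"fingers":-1},
    {"x":0,"y":0,"z":0.6,"yaw":0,"fingers":-1},
    {"x":0,"y":0,"z":1,"yaw":0,"fingers":-1}
  ]
}}

```text
time: 13.2
tcp_pos: [482.3, 27.4, 279.3]
tool_rot: [0.762, 0.648, -0.002, -0.001]
wrist_force: [1.2, -0.1, 0.2]
finger_gap: 85.8
grasp_force: 0.0
```

Request:
{"op": "move_arm", "data": {
  "commands": [
    {"x":0,"y":0,"z":1,"yaw":0,"fingers":-1},
    {"x":0,"y":0,"z":1,"yaw":0,"fingers":-1},
    {"x":0,"y":0,"z":1,"yaw":0,"fingers":-1}
  ]
}}

```text
time: 13.45
tcp_pos: [485.0, 27.1, 385.5]
tool_rot: [0.762, 0.648, 0.004, 0.001]
wrist_force: [0.2, 0.2, -0.3]
finger_gap: 85.3
grasp_force: 0.0
```

Request:
{"op": "move_arm", "data": {
  "commands": [
    {"x":0.08,"y":1,"z":0.1,"yaw":0.35,"fingers":-1},
    {"x":0.08,"y":1,"z":0.1,"yaw":0.35,"fingers":-1},
    {"x":0.08,"y":1,"z":0.1,"yaw":0.35,"fingers":-1},
    {"x":0.08,"y":1,"z":0.1,"yaw":0.35,"fingers":-1},
    {"x":0.08,"y":1,"z":0.1,"yaw":0.35,"fingers":-1}
  ]
}}

```text
time: 13.87
tcp_pos: [491.4, 129.3, 389.8]
tool_rot: [0.553, 0.833, -0.0, 0.0]
wrist_force: [0.3, -1.0, 0.7]
finger_gap: 85.4
grasp_force: 0.0
```

Request:
{"op": "move_arm", "data": {
  "commands": [
    {"x":0.08,"y":1,"z":0,"yaw":0.35,"fingers":-1},
    {"x":0.08,"y":1,"z":0,"yaw":0.35,"fingers":-1},
    {"x":0.08,"y":1,"z":0,"yaw":0.35,"fingers":-1},
    {"x":0.08,"y":1,"z":0,"yaw":0.35,"fingers":-1},
    {"x":0.08,"y":1,"z":0,"yaw":0.35,"fingers":-1}
  ]
}}

```text
time: 14.28
tcp_pos: [499.2, 229.3, 389.4]
tool_rot: [0.306, 0.952, -0.0, -0.0]
wrist_force: [0.5, -0.9, 0.1]
finger_gap: 85.5
grasp_force: 0.0
```

Request:
{"op": "move_arm", "data": {
  "commands": [
    {"x":0.088,"y":0.372,"z":0,"yaw":0.352,"fingers":-1},
    {"x":0.088,"y":0.372,"z":0,"yaw":0.352,"fingers":-1},
    {"x":0.088,"y":0.372,"z":0,"yaw":0.352,"fingers":-1},
    {"x":0.088,"y":0.372,"z":0,"yaw":0.352,"fingers":-1},
    {"x":0.088,"y":0.372,"z":0,"yaw":0.352,"fingers":-1},
    {"x":0.088,"y":0.372,"z":0,"yaw":0.352,"fingers":-1}
  ]
}}

```text
time: 14.78
tcp_pos: [508.4, 264.7, 389.9]
tool_rot: [0.038, 0.999, -0.0, 0.0]
wrist_force: [0.2, -0.0, 0.2]
finger_gap: 85.5
grasp_force: 0.0
```

```bash
python3 - <<'E'
from h import *
snap('scene','s2');snap('top','t2')
a=cv2.imread('pics/s2.png')[30:330,100:400]
b=cv2.imread('pics/t2.png')[100:400,100:400]
cv2.imwrite('pics/g2.png',np.hstack([cv2.resize(x,(400,400),interpolation=cv2.INTER_CUBIC) for x in(a,b)]))
s=bot.get_state();print(s['qpos'],s['tcp_pos'])
E
```

```text
[-0.75867599  0.23532527  0.24547263  1.52654053 -0.05749049  1.3864771
  0.98009937] [508.4718881  264.67342961 389.73492517]
```

View pics/g2.png

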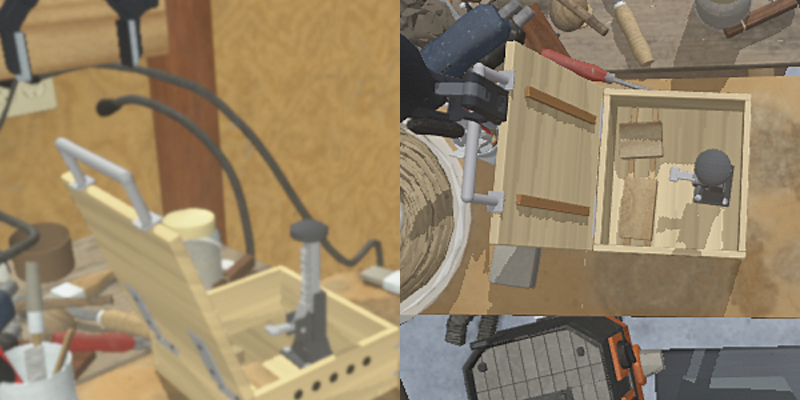

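Request:
{"op": "move_arm", "data": {
  "commands": [
    {"x":0,"y":0,"z":-0.2,"yaw":0,"fingers":-1},
    {"x":0,"y":0,"z":-0.4,"yaw":0,"fingers":-1},
    {"x":0,"y":0,"z":-0.6,"yaw":0,"fingers":-1},
    {"x":0,"y":0,"z":-0.7,"yaw":0,"fingers":-1},
    {"x":0,"y":0,"z":-0.782,"yaw":0,"fingers":-1},
    {"x":0,"y":0,"z":-0.782,"yaw":0,"fingers":-1}
  ]
}}

```text
time: 15.38
tcp_pos: [508.0, 264.7, 309.9]
tool_rot: [0.04, 0.999, -0.001, -0.001]
wrist_force: [-0.1, -0.9, 0.1]
finger_gap: 85.6
grasp_force: 0.0
```

Request:
{"op": "move_arm", "data": {
  "commands": [
    {"x":0,"y":0,"z":0,"yaw":0,"fingers":1},
    {"x":0,"y":0,"z":0,"yaw":0,"fingers":1},
    {"x":0,"y":0,"z":0,"yaw":0,"fingers":1},
    {"x":0,"y":0,"z":0,"yaw":0,"fingers":1},
    {"x":0,"y":0,"z":0,"yaw":0,"fingers":1},
    {"x":0,"y":0,"z":0,"yaw":0,"fingers":1},
    {"x":0,"y":0,"z":0,"yaw":0,"fingers":1},
    {"x":0,"y":0,"z":0,"yaw":0,"fingers":1}
  ],
  "force": 35
}}

```text
time: 16.05
tcp_pos: [508.6, 265.3, 311.4]
tool_rot: [0.039, 0.999, 0.0, 0.0]
wrist_force: [0.1, 0.9, 1.3]
finger_gap: 10.6
grasp_force: 34.1
```

Request:
{"op": "move_arm", "data": {
  "commands": [
    {"x":0,"y":0,"z":0,"yaw":0,"fingers":1},
    {"x":0,"y":0,"z":0,"yaw":0,"fingers":1},
    {"x":0,"y":0,"z":0,"yaw":0,"fingers":1},
    {"x":0,"y":0,"z":0,"yaw":0,"fingers":1}
  ]
}}

```text
time: 16.38
tcp_pos: [508.6, 265.4, 311.3]
tool_rot: [0.039, 0.999, 0.0, 0.0]
wrist_force: [-0.1, 2.5, 3.0]
finger_gap: 10.8
grasp_force: 34.3
```

```bash
cat > arc.py <<'E'
import numpy as np,sys
# hinge point, box y direction, radius ; print per-call shifts (share of 0.1 m) from commanded start
yd=np.array([.0785,.9969]);R=245.6
P=lambda f:np.r_[-R*np.cos(f)*yd,R*np.sin(f)]
def table(f0,f1,n):
    fs=np.linspace(f0,f1,n*8+1)
    for k in range(n):
        print('call to %.3f'%fs[8*k+8]);b=P(fs[8*k]).round(1)
        for i in range(1,9):print('  ',(((P(fs[8*k+i])-b))/100).round(3))
E
python3 -c "
from arc import *
table(1.923,0.723,6)"
```

```text
call to 1.723
   [-0.005 -0.058  0.021]
   [-0.01  -0.116  0.04 ]
   [-0.014 -0.175  0.057]
   [-0.019 -0.234  0.073]
   [-0.024 -0.293  0.088]
   [-0.028 -0.353  0.101]
   [-0.033 -0.413  0.113]
   [-0.038 -0.474  0.123]
call to 1.523
   [-0.005 -0.06   0.008]
   [-0.009 -0.121  0.015]
   [-0.014 -0.182  0.021]
   [-0.019 -0.243  0.025]
   [-0.024 -0.304  0.027]
   [-0.029 -0.366  0.028]
   [-0.033 -0.427  0.027]
   [-0.038 -0.488  0.025]
call to 1.323
   [-0.005 -0.061 -0.004]
   [-0.01  -0.122 -0.009]
   [-0.015 -0.183 -0.015]
   [-0.019 -0.244 -0.024]
   [-0.024 -0.304 -0.034]
   [-0.029 -0.364 -0.045]
   [-0.034 -0.424 -0.058]
   [-0.038 -0.484 -0.072]
call to 1.123
   [-0.005 -0.059 -0.016]
   [-0.01  -0.117 -0.033]
   [-0.014 -0.176 -0.052]
   [-0.019 -0.233 -0.072]
   [-0.023 -0.291 -0.094]
   [-0.028 -0.347 -0.117]
   [-0.032 -0.404 -0.141]
   [-0.036 -0.459 -0.167]
call to 0.923
   [-0.005 -0.055 -0.027]
   [-0.009 -0.109 -0.056]
   [-0.013 -0.162 -0.086]
   [-0.017 -0.215 -0.117]
   [-0.021 -0.267 -0.15 ]
   [-0.026 -0.318 -0.184]
   [-0.029 -0.368 -0.219]
   [-0.033 -0.417 -0.256]
call to 0.723
   [-0.004 -0.049 -0.037]
   [-0.008 -0.096 -0.076]
   [-0.012 -0.143 -0.116]
   [-0.015 -0.188 -0.157]
   [-0.019 -0.232 -0.2  ]
   [-0.022 -0.276 -0.243]
   [-0.025 -0.318 -0.287]
   [-0.029 -0.359 -0.333]
```

Request:
{"op": "move_arm", "data": {
  "commands": [
    {"x":-0.005,"y":-0.058,"z":0.021,"yaw":0,"fingers":1},
    {"x":-0.01,"y":-0.116,"z":0.04,"yaw":0,"fingers":1},
    {"x":-0.014,"y":-0.175,"z":0.057,"yaw":0,"fingers":1},
    {"x":-0.019,"y":-0.234,"z":0.073,"yaw":0,"fingers":1},
    {"x":-0.024,"y":-0.293,"z":0.088,"yaw":0,"fingers":1},
    {"x":-0.028,"y":-0.353,"z":0.101,"yaw":0,"fingers":1},
    {"x":-0.033,"y":-0.413,"z":0.113,"yaw":0,"fingers":1},
    {"x":-0.038,"y":-0.474,"z":0.123,"yaw":0,"fingers":1}
  ]
}}

```text
time: 17.05
tcp_pos: [504.7, 216.7, 323.5]
tool_rot: [0.04, 0.999, -0.0, 0.0]
wrist_force: [0.2, 3.5, 4.3]
finger_gap: 10.5
grasp_force: 35.9
```

Request:
{"op": "move_arm", "data": {
  "commands": [
    {"x":-0.005,"y":-0.06,"z":0.008,"yaw":0,"fingers":1},
    {"x":-0.009,"y":-0.121,"z":0.015,"yaw":0,"fingers":1},
    {"x":-0.014,"y":-0.182,"z":0.021,"yaw":0,"fingers":1},
    {"x":-0.019,"y":-0.243,"z":0.025,"yaw":0,"fingers":1},
    {"x":-0.024,"y":-0.304,"z":0.027,"yaw":0,"fingers":1},
    {"x":-0.029,"y":-0.366,"z":0.028,"yaw":0,"fingers":1},
    {"x":-0.033,"y":-0.427,"z":0.027,"yaw":0,"fingers":1},
    {"x":-0.038,"y":-0.488,"z":0.025,"yaw":0,"fingers":1}
  ]
}}

```text
time: 17.72
tcp_pos: [500.7, 167.9, 325.7]
tool_rot: [0.039, 0.999, -0.0, -0.0]
wrist_force: [0.1, 1.5, 4.6]
finger_gap: 10.6
grasp_force: 35.9
```

Request:
{"op": "move_arm", "data": {
  "commands": [
    {"x":-0.005,"y":-0.061,"z":-0.004,"yaw":0,"fingers":1},
    {"x":-0.01,"y":-0.122,"z":-0.009,"yaw":0,"fingers":1},
    {"x":-0.015,"y":-0.183,"z":-0.015,"yaw":0,"fingers":1},
    {"x":-0.019,"y":-0.244,"z":-0.024,"yaw":0,"fingers":1},
    {"x":-0.024,"y":-0.304,"z":-0.034,"yaw":0,"fingers":1},
    {"x":-0.029,"y":-0.364,"z":-0.045,"yaw":0,"fingers":1},
    {"x":-0.034,"y":-0.424,"z":-0.058,"yaw":0,"fingers":1},
    {"x":-0.038,"y":-0.484,"z":-0.072,"yaw":0,"fingers":1}
  ]
}}

```text
time: 18.38
tcp_pos: [496.8, 119.7, 318.3]
tool_rot: [0.039, 0.999, -0.0, -0.0]
wrist_force: [-0.2, 0.6, 1.6]
finger_gap: 10.7
grasp_force: 35.6
```

Forces stay small; continue.

Request:
{"op": "move_arm", "data": {
  "commands": [
    {"x":-0.005,"y":-0.059,"z":-0.016,"yaw":0,"fingers":1},
    {"x":-0.01,"y":-0.117,"z":-0.033,"yaw":0,"fingers":1},
    {"x":-0.014,"y":-0.176,"z":-0.052,"yaw":0,"fingers":1},
    {"x":-0.019,"y":-0.233,"z":-0.072,"yaw":0,"fingers":1},
    {"x":-0.023,"y":-0.291,"z":-0.094,"yaw":0,"fingers":1},
    {"x":-0.028,"y":-0.347,"z":-0.117,"yaw":0,"fingers":1},
    {"x":-0.032,"y":-0.404,"z":-0.141,"yaw":0,"fingers":1},
    {"x":-0.036,"y":-0.459,"z":-0.167,"yaw":0,"fingers":1}
  ]
}}

```text
time: 19.05
tcp_pos: [493.2, 73.9, 301.4]
tool_rot: [0.039, 0.999, -0.0, -0.0]
wrist_force: [0.5, 1.2, -1.2]
finger_gap: 10.5
grasp_force: 35.7
```

Request:
{"op": "move_arm", "data": {
  "commands": [
    {"x":-0.005,"y":-0.055,"z":-0.027,"yaw":0,"fingers":1},
    {"x":-0.009,"y":-0.109,"z":-0.056,"yaw":0,"fingers":1},
    {"x":-0.013,"y":-0.162,"z":-0.086,"yaw":0,"fingers":1},
    {"x":-0.017,"y":-0.215,"z":-0.117,"yaw":0,"fingers":1},
    {"x":-0.021,"y":-0.267,"z":-0.15,"yaw":0,"fingers":1},
    {"x":-0.026,"y":-0.318,"z":-0.184,"yaw":0,"fingers":1},
    {"x":-0.029,"y":-0.368,"z":-0.219,"yaw":0,"fingers":1},
    {"x":-0.033,"y":-0.417,"z":-0.256,"yaw":0,"fingers":1}
  ]
}}

```text
time: 19.72
tcp_pos: [489.9, 32.1, 275.9]
tool_rot: [0.039, 0.999, -0.0, -0.0]
wrist_force: [-1.1, -0.3, -0.4]
finger_gap: 10.8
grasp_force: 35.4
```

```bash
python3 -c "
from arc import *
table(.923,.773,1);table(.773,.573,4)"
```

```text
call to 0.773
   [-0.003 -0.037 -0.028]
   [-0.006 -0.073 -0.056]
   [-0.009 -0.108 -0.086]
   [-0.012 -0.143 -0.116]
   [-0.014 -0.177 -0.147]
   [-0.017 -0.21  -0.178]
   [-0.019 -0.243 -0.21 ]
   [-0.022 -0.276 -0.243]
call to 0.723
   [-0.001 -0.01  -0.011]
   [-0.002 -0.021 -0.022]
   [-0.003 -0.031 -0.033]
   [-0.003 -0.042 -0.044]
   [-0.004 -0.052 -0.056]
   [-0.005 -0.062 -0.067]
   [-0.006 -0.073 -0.079]
   [-0.007 -0.083 -0.09 ]
call to 0.673
   [-0.    -0.01  -0.012]
   [-0.001 -0.02  -0.023]
   [-0.002 -0.03  -0.035]
   [-0.003 -0.04  -0.047]
   [-0.003 -0.05  -0.058]
   [-0.004 -0.059 -0.07 ]
   [-0.005 -0.069 -0.082]
   [-0.006 -0.079 -0.094]
call to 0.623
   [-0.001 -0.009 -0.012]
   [-0.001 -0.018 -0.024]
   [-0.002 -0.028 -0.036]
   [-0.003 -0.037 -0.049]
   [-0.003 -0.046 -0.061]
   [-0.004 -0.055 -0.073]
   [-0.005 -0.064 -0.086]
   [-0.006 -0.073 -0.098]
call to 0.573
   [-0.    -0.009 -0.012]
   [-0.001 -0.018 -0.025]
   [-0.002 -0.027 -0.038]
   [-0.002 -0.036 -0.05 ]
   [-0.003 -0.044 -0.063]
   [-0.004 -0.053 -0.076]
   [-0.004 -0.061 -0.089]
   [-0.005 -0.069 -0.101]
```

Request:
{"op": "move_arm", "data": {
  "commands": [
    {"x":-0.003,"y":-0.037,"z":-0.028,"yaw":0,"fingers":1},
    {"x":-0.006,"y":-0.073,"z":-0.056,"yaw":0,"fingers":1},
    {"x":-0.009,"y":-0.108,"z":-0.086,"yaw":0,"fingers":1},
    {"x":-0.012,"y":-0.143,"z":-0.116,"yaw":0,"fingers":1},
    {"x":-0.014,"y":-0.177,"z":-0.147,"yaw":0,"fingers":1},
    {"x":-0.017,"y":-0.21,"z":-0.178,"yaw":0,"fingers":1},
    {"x":-0.019,"y":-0.243,"z":-0.21,"yaw":0,"fingers":1},
    {"x":-0.022,"y":-0.276,"z":-0.243,"yaw":0,"fingers":1}
  ]
}}

```text
time: 20.38
tcp_pos: [487.8, 4.7, 251.7]
tool_rot: [0.039, 0.999, -0.0, -0.0]
wrist_force: [-2.3, -0.8, 0.6]
finger_gap: 10.8
grasp_force: 35.1
```

Request:
{"op": "move_arm", "data": {
  "commands": [
    {"x":-0.001,"y":-0.01,"z":-0.011,"yaw":0,"fingers":1},
    {"x":-0.002,"y":-0.021,"z":-0.022,"yaw":0,"fingers":1},
    {"x":-0.003,"y":-0.031,"z":-0.033,"yaw":0,"fingers":1},
    {"x":-0.003,"y":-0.042,"z":-0.044,"yaw":0,"fingers":1}
  ]
}}

```text
time: 20.72
tcp_pos: [487.6, 1.0, 247.5]
tool_rot: [0.039, 0.999, 0.0, -0.0]
wrist_force: [-2.4, -0.5, 0.7]
finger_gap: 10.6
grasp_force: 35.2
```

Request:
{"op": "move_arm", "data": {
  "commands": [
    {"x":-0.001,"y":-0.01,"z":-0.011,"yaw":0,"fingers":1},
    {"x":-0.002,"y":-0.021,"z":-0.023,"yaw":0,"fingers":1},
    {"x":-0.003,"y":-0.031,"z":-0.035,"yaw":0,"fingers":1},
    {"x":-0.003,"y":-0.041,"z":-0.046,"yaw":0,"fingers":1}
  ]
}}

```text
time: 21.05
tcp_pos: [487.3, -3.2, 242.9]
tool_rot: [0.039, 0.999, 0.0, -0.0]
wrist_force: [-3.4, -6.1, 1.8]
finger_gap: 10.5
grasp_force: 35.5
```

```bash
python3 - <<'E'
from h import *
s=bot.get_state();print(s['wrist_force'],s['torque'],s['tcp_pos'])
snap('scene','s3')
a=cv2.imread('pics/s3.png')[120:360,160:480]
cv2.imwrite('pics/g3.png',cv2.resize(a,(800,600),interpolation=cv2.INTER_CUBIC))
E
```

```text
[-3.36572495 -6.1245518   1.81924491] [-1.01984236  0.59183573 -0.0043972 ] [487.26284633  -3.18861737 242.87854635]
```

View pics/g3.png

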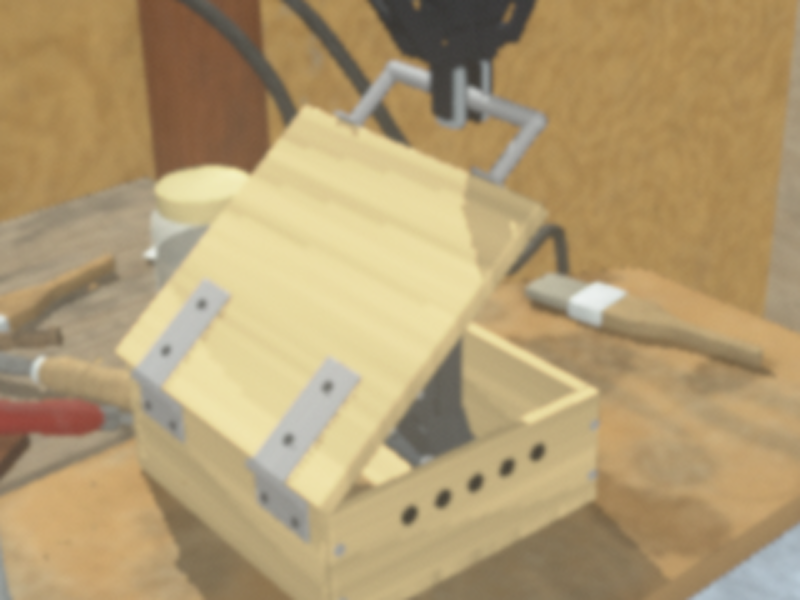

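Request:
{"op": "move_arm", "data": {
  "commands": [
    {"x":0,"y":-0.005,"z":-0.006,"yaw":0,"fingers":1},
    {"x":-0.001,"y":-0.01,"z":-0.012,"yaw":0,"fingers":1},
    {"x":-0.001,"y":-0.01,"z":-0.012,"yaw":0,"fingers":1}
  ]
}}

```text
time: 21.35
tcp_pos: [487.2, -4.4, 241.6]
tool_rot: [0.039, 0.999, -0.0, -0.0]
wrist_force: [-2.6, -1.9, -2.1]
finger_gap: 10.8
grasp_force: 34.9
```

Request:
{"op": "move_arm", "data": {
  "commands": [
    {"x":0,"y":-0.005,"z":-0.006,"yaw":0,"fingers":1},
    {"x":-0.001,"y":-0.01,"z":-0.012,"yaw":0,"fingers":1},
    {"x":-0.001,"y":-0.015,"z":-0.018,"yaw":0,"fingers":1},
    {"x":-0.001,"y":-0.02,"z":-0.024,"yaw":0,"fingers":1},
    {"x":-0.001,"y":-0.02,"z":-0.024,"yaw":0,"fingers":1}
  ]
}}

```text
time: 21.77
tcp_pos: [487.0, -6.4, 239.3]
tool_rot: [0.039, 0.999, -0.0, -0.0]
wrist_force: [-2.9, -2.5, -0.2]
finger_gap: 10.5
grasp_force: 35.1
```

Request:
{"op": "move_arm", "data": {
  "commands": [
    {"x":0,"y":-0.005,"z":-0.006,"yaw":0,"fingers":1},
    {"x":-0.001,"y":-0.01,"z":-0.012,"yaw":0,"fingers":1},
    {"x":-0.001,"y":-0.015,"z":-0.018,"yaw":0,"fingers":1},
    {"x":-0.001,"y":-0.015,"z":-0.018,"yaw":0,"fingers":1}
  ]
}}

```text
time: 22.1
tcp_pos: [486.9, -7.9, 237.5]
tool_rot: [0.039, 0.999, -0.0, -0.0]
wrist_force: [-2.8, -3.8, 0.6]
finger_gap: 10.6
grasp_force: 35.1
```

Request:
{"op": "move_arm", "data": {
  "commands": [
    {"x":0,"y":-0.005,"z":-0.006,"yaw":0,"fingers":1},
    {"x":-0.001,"y":-0.01,"z":-0.012,"yaw":0,"fingers":1},
    {"x":-0.001,"y":-0.015,"z":-0.018,"yaw":0,"fingers":1},
    {"x":-0.001,"y":-0.015,"z":-0.018,"yaw":0,"fingers":1}
  ]
}}

```text
time: 22.43
tcp_pos: [486.9, -8.9, 236.0]
tool_rot: [0.039, 0.999, 0.0, -0.0]
wrist_force: [-4.6, -1.5, 4.0]
finger_gap: 10.5
grasp_force: 35.6
```

Request:
{"op": "move_arm", "data": {
  "commands": [
    {"x":0,"y":-0.005,"z":-0.006,"yaw":0,"fingers":1},
    {"x":-0.001,"y":-0.01,"z":-0.012,"yaw":0,"fingers":1},
    {"x":-0.001,"y":-0.01,"z":-0.012,"yaw":0,"fingers":1}
  ]
}}

```text
time: 22.68
tcp_pos: [486.9, -9.3, 235.5]
tool_rot: [0.039, 0.999, 0.001, 0.0]
wrist_force: [-8.1, 0.4, 11.9]
finger_gap: 10.8
grasp_force: 36.3
```

Request:
{"op": "move_arm", "data": {
  "commands": [
    {"x":-0.01,"y":0.008,"z":0.01,"yaw":0,"fingers":1},
    {"x":-0.01,"y":0.008,"z":0.01,"yaw":0,"fingers":1}
  ],
  "force": 20
}}

```text
time: 22.85
tcp_pos: [486.9, -8.8, 236.2]
tool_rot: [0.039, 0.999, 0.0, 0.001]
wrist_force: [-1.0, -0.2, 2.1]
finger_gap: 10.8
grasp_force: 35.5
```

Request:
{"op": "move_arm", "data": {
  "commands": [
    {"x":0,"y":0,"z":0,"yaw":0,"fingers":0.2},
    {"x":0,"y":0,"z":0,"yaw":0,"fingers":0.2},
    {"x":0,"y":0,"z":0,"yaw":0,"fingers":0.2},
    {"x":0,"y":0,"z":0,"yaw":0,"fingers":0.2},
    {"x":0,"y":0,"z":0,"yaw":0,"fingers":0.2},
    {"x":0,"y":0,"z":0,"yaw":0,"fingers":0.2}
  ]
}}

```text
time: 23.35
tcp_pos: [485.9, -9.4, 235.5]
tool_rot: [0.039, 0.999, -0.0, -0.0]
wrist_force: [0.2, -0.6, -0.1]
finger_gap: 34.1
grasp_force: 0.0
```

Request:
{"op": "move_arm", "data": {
  "commands": [
    {"x":0,"y":0,"z":0.05,"yaw":0,"fingers":0.2},
    {"x":0,"y":0,"z":0.15,"yaw":0,"fingers":0.2},
    {"x":0,"y":0,"z":0.3,"yaw":0,"fingers":0.2},
    {"x":0,"y":0,"z":0.6,"yaw":0,"fingers":0.2},
    {"x":0,"y":0,"z":0.9,"yaw":0,"fingers":0.2},
    {"x":0,"y":0,"z":1,"yaw":0,"fingers":0.2}
  ]
}}

```text
time: 23.85
tcp_pos: [487.3, -9.7, 340.5]
tool_rot: [0.04, 0.999, 0.001, 0.003]
wrist_force: [0.0, 0.1, 0.4]
finger_gap: 34.0
grasp_force: 0.0
```

Request:
{"op": "move_arm", "data": {
  "commands": [
    {"x":0,"y":0,"z":0.7,"yaw":0,"fingers":0.2},
    {"x":0,"y":0,"z":0.7,"yaw":0,"fingers":0.2},
    {"x":0,"y":0,"z":0.7,"yaw":0,"fingers":0.2},
    {"x":0,"y":0,"z":0.7,"yaw":0,"fingers":0.2}
  ]
}}

```text
time: 24.18
tcp_pos: [486.5, -9.5, 407.8]
tool_rot: [0.039, 0.999, 0.001, 0.002]
wrist_force: [0.9, 0.4, -1.1]
finger_gap: 34.3
grasp_force: 0.0
```

```bash
python3 - <<'E'
from h import *
s=bot.get_state();print(s['wrist_force'],s['tcp_pos'],s['time'])
snap('scene','s4')
a=cv2.imread('pics/s4.png')[120:360,160:480]
cv2.imwrite('pics/g4.png',cv2.resize(a,(800,600),interpolation=cv2.INTER_CUBIC))
E
```

```text
[ 0.92757828  0.42033323 -1.05497295] [486.49080422  -9.50888276 407.84016511] 24.1833
```

View pics/g4.png

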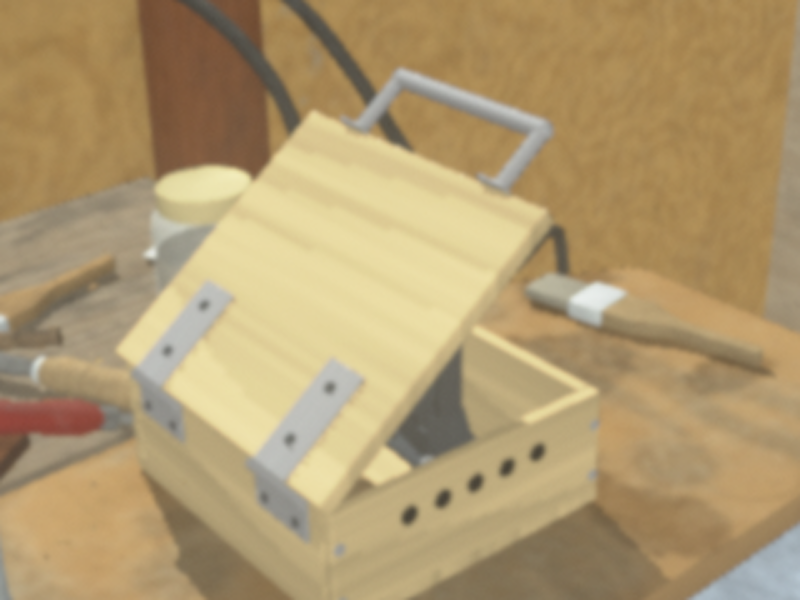

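The lid rests ajar on the prop (handle bar from (402,75) to (548,130)), and the gripper is clear of it.

```bash
python3 -c "
from rig import bot
print(bot.finish_job())"
```

```text
the job is handed in; nothing more can be done
None
```

The prop went up exactly four clicks (about 40 mm) and its pawl holds it; the lid was eased down to rest ajar on it (about 0.66 rad), with the blocks untouched, and the job was handed in at about 24 s.

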